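Bolt the specimen carrying box

TASK

The lid of the specimen carrying box is shut but its barrel bolt is still drawn back. With a fingertip, push the upright ball knob along its slot until the bolt is fully home in the keep on the fixed deck, then push the knob over sideways, down into the locking notch, as far as it will go. Leave the lid shut and the jar, the spray bottle and the dishes where they stand.

Things in the scene. Friction and masses are not known exactly. Their poses are not given: they have to be found in the camera images.
- box: Grey carrying box, 240 mm (its x) by 340 mm (its y) by 150 mm high, fixed on the bench; origin at the centre of its underside, z up. Its flat top is a fixed deck for y > 80 mm and a hinged lid for y < 79 mm. A steel barrel bolt lies on the lid along y at x = -20 mm: base plate 46 x 148 mm (y = -71 to 77), barrel 22 mm in diameter (y = -57 to 41), its top 27 mm above the lid.
- keep (a point): Foot of the keep, on the box's deck at x = -20, y = 101 mm: a steel bridge 31 mm wide (box x), 22 mm long (box y), 30 mm high, that receives the rod. A guide for the rod, 27 x 12 x 28 mm high, stands on the lid's edge at y = 69 mm.
- bolt (a joint): Travel of the bolt's rod along the box's +y, in m: 0 fully drawn back, 0.05 fully home in the keep, where it meets a stop. Starts between 0 and 0.012. It slides stiffly: about 3 N (a little more when pushed fast), has no spring and stays where it is left.
- bolt_turn (a joint): Turn of rod and knob about the rod's axis, rad: 0 upright, growing as the knob goes over towards the box's -x; 1.31 (75 degrees) is the notch's end. The barrel's slot is L-shaped: along the barrel with the knob upright (0.2 rad of play), then into the notch at the home end only, so the knob goes over only with the rod within 1.5 mm of 0.05. Takes about 2 N at the knob; no spring, stays where left.
- bolt_knob (a point): Centre of the steel ball knob, 20 mm in diameter, on an 8 mm stem, 40 mm from the rod's axis. Upright it is 56 mm above the lid, at box x = -20 mm and y = -35 (drawn back) to +15 mm (home); fully over it is 26 mm above the lid at box x = -59 mm. Axes: those of the rod, parallel to the box's when upright.
- bolt_axis_home (a point): Point on the rod's axis, 16 mm above the lid, where the stem leaves the rod when the bolt is fully home (box x = -20, y = 15 mm). The knob swings over about this point at a radius of 40 mm.
- lid_pull (a point): Middle of the top bar of the lid's bow pull, a steel bow 30 mm high and 83 mm long along the box's y at box x = 78 mm. Not needed for the job.
- lid (a joint): Opening angle of the lid in rad about its hinge along the box's -y edge: 0 shut. The lid weighs about 1.1 kg and is held shut only by its weight until it is bolted.
- jar: Bystander: small screw-cap specimen jar, 44 mm in diameter, 58 mm high, loose on the fixed deck about 75 to 90 mm along the box's x; origin at the centre of its underside.
- spray_bottle: Bystander: white spray bottle, 66 mm in diameter, 204 mm high, loose on the bench beside the deck (the box's +y side); origin at the centre of its underside.
- petri_stack: Bystander: stack of three dishes, 92 mm in diameter, 47 mm high, loose on the bench beside the hinge (the box's -y side); origin at the centre of its underside.

How it is judged:
By the outcome, as a careful person would: the job done as asked, in the order asked, and still so for the second after the job is handed in, with the robot touching nothing.
It also fails if it takes over 42 s, if anything falls off the work surface, if the arm or the gripper's body presses on something with over 40 N, if the wrist force passes 120 N, or if a joint passes its speed limit or range.

ROBOT

A 6-joint arm with a two-finger parallel gripper is mounted at the origin on the work surface. World frame = base frame: x ahead of the robot, y to its left, z up, the work surface at z = 0. Lengths are in m, angles in degrees, forces in N, time in s.
With the tool pointing down it reaches from about 0.425 to 0.95 m from the base axis. Payload 14.7 kg.
Tool frame: the origin (TCP) lies midway between the tips of the shut fingers; the grasp point (between the pads) lies 19 mm behind it; z points along the fingers, y is the line along which they close (so a half turn about z gives the same grasp; the last joint's range is limited). The gripper opens to 85 mm and grips with 20 to 120 N. Pads are 22 mm wide; open, the fingers measure 114 mm over their backs; the gripper's body (76 mm by 85 mm) begins 54 mm behind the grasp point. The pads swing forward as they close: fully open they stand 13 mm farther back than shut.
Start: joints at [-73.831, 27.513, 91.461, -0, 61.026, -2.67], TCP at [0.21, -0.615, 0.193] pointing down, gripper open.
Joint ranges: [-157.49, 157.49], [-46.99, 117.5], [13.45, 153.17], [-89.5, 269.5], [5.16, 153.95], [-167.48, 167.48]. Speed limits (degrees/s): [108.29, 108.29, 136.94, 172.46, 172.46, 172.46].

INTERFACE

Orientations are given as a 3x3 rotation matrix whose columns are the frame's x, y, z axes.
In Python, from workcell import env, command_gripper, kin, readout, vision, sign_off gives the robot as it stands. Calls block until the motion is done:
- env.reach(position, orientation): joint-space move of the TCP to a pose.
- env.servo_line(position, rate=0.15, attitude=None): straight line of the TCP; attitude=None keeps the orientation; rate is the mean speed in m/s.
- env.set_joints(angles): joint-space move.
- command_gripper(opening): finger opening in m; the grip force is fixed at half the most; returns when the fingers have stopped.
- env.sleep(seconds).
- kin.inverse_kinematics(position, orientation): joint angles nearest the present ones, or None.
- readout.read_state(): the state.
- vision.get_image(name): name is "scene" or "top"; returns (picture, depth): 384x512x3 uint8, red, green, blue; 384x512 float32, m along the optical axis (not along the pixel's ray), 0 where there is no reading.
- vision.camera_params(name): a dict with "fx", "fy", "cx", "cy" (pixels), "dist_coeffs" ([k1, k2, p1, p2, k3] as OpenCV has them; the pictures are not rectified), "camera_from_world" (4x4, takes a point from world to camera coordinates). Camera axes: x right, y up, looking along -z (the intrinsics and any distortion apply to the point x, -y, -z); pixel columns grow to the right and rows downward; lengths in m; the calibration is good to about 2 mm. A picture is of the moment at which its call begins. camera_params takes no time and is no camera call.
A pose or a line that the arm cannot do raises env.Unreachable and nothing moves.
- sign_off(): hands the job in; it is judged then, once.
Trained networks look in the newest picture that a camera, given by its name, has taken for a name from the list of things; names that differ only in an ending like _2 or _b are one class to them, and where a whole thing is asked for, a point or a joint stands for the part that bears it (a point fixed in the world has none). Each returns a list of dicts, best first, with "confidence" (0 to 1); they miss things now and then, are a little off and sometimes report something else, mostly with a low value. They report only what shows in the picture. A call takes as long as a camera call.
- vision.outline_of(target, camera): "region" (384x512 bool, what is visible of it) and "extent" ([centre column, centre row, width, height] in pixels, round what is visible of it).
The state is a dict: "t": time; "qpos": joint angles; "joint_vel": joint speeds; "tau": joint torques, N m; "tool_pos": TCP position; "tcp_rot": TCP orientation; "force": force on the tool from outside, world axes, zero at the start; "wrist_torque": the same for the moment, N m; "finger_gap": finger opening in m; "grasp_force": force on a finger pad.
Only numpy, scipy, OpenCV 4.12 (cv2) and the standard library are available. Lean on these libraries where they do the work, as an engineer would, in place of code of your own. Each camera call takes 0.05 s, during which the arm holds its last target. There are 200 camera calls.

## Working session

There is one attempt and no reset: what is moved stays moved. The work goes in short steps, each a Python script; the robot and the scene stay as the last script left them, time stands still between calls to the robot, and variables do not carry over. Pictures are saved under pics/ and viewed, at most 13 in all, crops included, and the job is handed in when it is done.

```bash
mkdir -p pics; ls; cat > h.py <<'E'
import numpy as np, cv2
from workcell import env, command_gripper, kin, readout, vision, sign_off
def world(cam, uv, depth):
    p=vision.camera_params(cam); K=np.array([[p["fx"],0,p["cx"]],[0,p["fy"],p["cy"]],[0,0,1]])
    n=cv2.undistortPoints(np.float64(uv).reshape(-1,1,2),K,np.float64(p["dist_coeffs"])).reshape(-1,2)
    d=np.ravel(depth)
    c=np.c_[n[:,0]*d,-n[:,1]*d,-d,np.ones(len(d))]
    return (np.linalg.inv(p["camera_from_world"])@c.T).T[:,:3]
def cloud(cam, region, D):
    v,u=np.nonzero(region&(D>0)); return world(cam,np.c_[u,v],D[v,u])
E
python3 - <<'E'
from h import *
ims=[]
for c in("top","scene"):
    I,D=vision.get_image(c); np.save(f"pics/{c}_I.npy",I);np.save(f"pics/{c}_D.npy",D)
    cv2.imwrite(f"pics/{c}1.png",I[:,:,::-1])
    print(c,np.linalg.inv(vision.camera_params(c)["camera_from_world"]).round(3).tolist())
    for t in("box","keep","bolt","bolt_knob","lid_pull","lid","jar","spray_bottle"):
        for o in vision.outline_of(t,c)[:1]:
            w=cloud(c,o["region"],D)
            print(t,round(o["confidence"],2),np.round(o["extent"]),o["region"].sum(),np.median(w,0).round(4) if len(w) else None, w.min(0).round(3) if len(w) else None,w.max(0).round(3) if len(w) else None)
            if t=="lid" or t=="box": np.save(f"pics/{c}_{t}.npy",o["region"])
print(readout.read_state()["t"])
E
```

```text
pics
top [[0.002, 0.975, -0.22, 0.397], [-1.0, 0.002, 0.001, 0.008], [0.001, 0.22, 0.975, 0.982], [0.0, 0.0, 0.0, 1.0]]
box 0.56 [290. 205. 179. 145.] 15857 [ 0.5364 -0.087   0.1503] [ 0.377 -0.341 -0.005] [0.78  0.14  0.219]
keep 0.58 [291. 203. 172. 146.] 15413 [ 0.5357 -0.0881  0.1504] [ 0.377 -0.304 -0.003] [0.749 0.116 0.219]
bolt 0.58 [284. 205.  46.  21.] 235 [ 0.5279 -0.0834  0.1739] [ 0.511 -0.12   0.151] [ 0.555 -0.017  0.219]
bolt_knob 0.74 [285. 208.  44.  17.] 214 [ 0.5283 -0.0814  0.1736] [ 0.511 -0.111  0.154] [ 0.559 -0.016  0.219]
lid_pull 0.89 [306. 210. 139. 135.] 11521 [ 0.5252 -0.1268  0.1505] [ 0.378 -0.3   -0.001] [0.724 0.037 0.219]
lid 0.85 [309. 212. 135. 132.] 11437 [ 0.5257 -0.1268  0.1505] [ 0.376 -0.282 -0.   ] [0.734 0.031 0.219]
jar 0.69 [307. 209. 136. 138.] 11562 [ 0.5254 -0.1265  0.1505] [ 0.378 -0.298 -0.003] [0.741 0.033 0.219]
spray_bottle 0.77 [185. 175.  33.  42.] 960 [0.6087 0.1666 0.1528] [ 0.578  0.143 -0.001] [0.654 0.237 0.208]
scene [[-0.636, -0.648, 0.419, 1.046], [0.772, -0.528, 0.355, 0.397], [-0.009, 0.55, 0.835, 1.073], [0.0, 0.0, 0.
[... 166 characters left out ...]
462  0.1502] [ 0.355 -0.385 -0.003] [0.726 0.123 0.219]
bolt 0.66 [246. 164.  30.  42.] 141 [ 0.5277 -0.0927  0.1763] [ 0.513 -0.112  0.163] [0.567 0.001 0.219]
bolt_knob 0.6 [246. 164.  25.  46.] 129 [ 0.5283 -0.0927  0.1763] [ 0.493 -0.12   0.153] [0.565 0.001 0.219]
lid_pull 0.77 [230. 162. 123. 100.] 7009 [ 0.5445 -0.1157  0.1511] [ 0.268 -0.389 -0.008] [0.691 0.033 0.219]
lid 0.89 [229. 162. 120.  98.] 6934 [ 0.5442 -0.1154  0.1511] [ 0.274 -0.401 -0.008] [0.69  0.033 0.219]
jar 0.84 [229. 212.  18.  27.] 348 [0.684  0.0153 0.2046] [ 0.659 -0.009  0.161] [0.699 0.03  0.212]
spray_bottle 0.64 [298. 254.  34.  65.] 1343 [0.642  0.1854 0.142 ] [ 0.498  0.108 -0.005] [0.66  0.21  0.208]
0.9
```

View pics/top1.png

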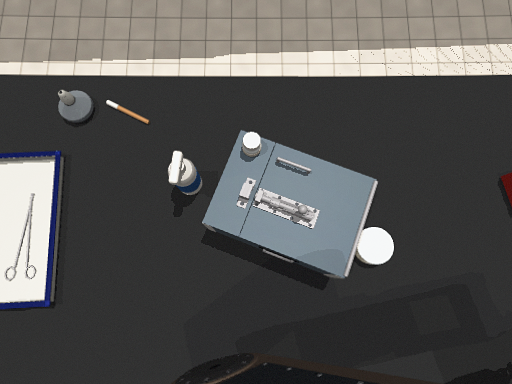

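View pics/scene1.png

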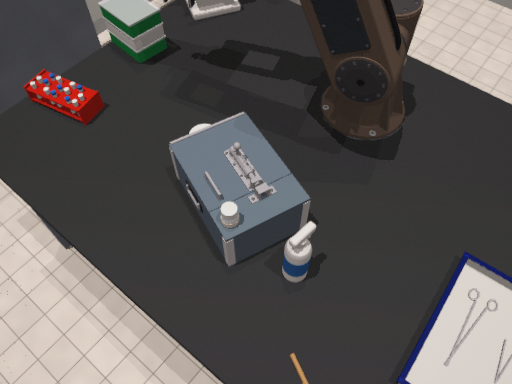

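```bash
python3 - <<'E'
from h import *
from scipy.optimize import minimize
P=[]
for c in("top","scene"):
    D=np.load(f"pics/{c}_D.npy"); w=cloud(c,np.ones_like(D,bool),D)
    w=w[(w[:,0]>.3)&(w[:,0]<.8)&(w[:,1]>-.35)&(w[:,1]<.2)]
    t=w[abs(w[:,2]-.15)<.008]
    # drop strays
    m=np.median(t,0); t=t[np.linalg.norm(t[:,:2]-m[:2],axis=1)<.23]
    hull=t[:,:2].astype(np.float32)
    def cost(q):
        R=np.array([[np.cos(q[2]),-np.sin(q[2])],[np.sin(q[2]),np.cos(q[2])]])
        l=(hull-q[:2])@R; o=np.maximum(abs(l)-[.12,.17],0)
        return np.minimum(o,.01).sum(0)@[1,1]
    print(c,cv2.minAreaRect(hull))
    # fit by robust percentiles along axes at best yaw
    best=None
    for a in np.radians(np.arange(-26,-14,.25)):
        R=np.array([[np.cos(a),-np.sin(a)],[np.sin(a),np.cos(a)]]); l=hull@R
        lo,hi=np.percentile(l,[.5,99.5],axis=0); A=np.prod(hi-lo)
        if best is None or A<best[0]: best=(A,a,hi-lo,R@((lo+hi)/2))
    print(best, np.degrees(best[1]))
    a=best[1];R=np.array([[np.cos(a),-np.sin(a)],[np.sin(a),np.cos(a)]])
    L=np.c_[(w[:,:2]-best[3])@R,w[:,2]-.15]
    for nm,k in (("knob",(L[:,2]>.040)&(abs(L[:,0]+.02)<.025)&(L[:,1]>-.06)&(L[:,1]<.04)),("keep",(L[:,2]>.02)&(abs(L[:,0]+.02)<.04)&(L[:,1]>.083)&(L[:,1]<.13)),("pull",(L[:,2]>.02)&(abs(L[:,0]-.078)<.02)&(L[:,1]<.06)),("jar",(L[:,2]>.045)&(L[:,1]>.08)&(L[:,0]>.03)),("barrel",(L[:,2]>.02)&(L[:,2]<.03)&(abs(L[:,0]+.02)<.025)&(L[:,1]<.05))):
        if k.sum(): print(nm,k.sum(),L[k].min(0).round(4),L[k].max(0).round(4),L[k].mean(0).round(4))
E
```

```text
top ((0.5494700074195862, -0.08425280451774597), (0.346762090921402, 0.24163269996643066), 68.85218811035156)
(np.float64(0.08129038601442642), np.float64(-0.35779249665883756), array([0.23774742, 0.34191911]), array([ 0.54870635, -0.08328836])) -20.5
knob 69 [-0.0297 -0.0354  0.0554] [-0.0115 -0.0167  0.0685] [-0.0215 -0.0259  0.0628]
keep 142 [-0.0343  0.0926  0.0201] [-0.0031  0.1147  0.0334] [-0.0193  0.1036  0.0295]
pull 117 [ 0.0735 -0.0168  0.0205] [0.0821 0.0598 0.0294] [0.0776 0.021  0.0252]
jar 257 [0.067  0.1106 0.0454] [0.1053 0.1498 0.062 ] [0.0852 0.1296 0.0575]
barrel 355 [-0.0314 -0.0555  0.0201] [-0.0093  0.0499  0.0299] [-0.0208 -0.0012  0.0242]
scene ((0.562805712223053, -0.0502181202173233), (0.41980916261672974, 0.24259480834007263), 68.593017578125)
(np.float64(0.08167713736371846), np.float64(-0.37088246604879505), array([0.23889399, 0.34189699]), array([ 0.55090017, -0.08181963])) -21.25
knob 55 [-0.03   -0.0387  0.0416] [-0.0101 -0.0188  0.069 ] [-0.0189 -0.0258  0.0598]
keep 121 [-0.0364  0.0895  0.0206] [-0.0047  0.1139  0.0343] [-0.0197  0.1027  0.0294]
pull 82 [ 0.0735 -0.0148  0.0208] [0.0819 0.0597 0.0299] [0.0781 0.0224 0.0255]
jar 238 [0.0655 0.1104 0.0455] [0.1047 0.1497 0.0622] [0.086  0.1323 0.0569]
barrel 226 [-0.0308 -0.0567  0.0201] [-0.0082  0.0493  0.0299] [-0.018  -0.0008  0.0246]
```

```bash
cat >> h.py <<'E'
A=np.radians(-20.9); C=np.array([.5498,-.0826,.15])
RB=np.array([[np.cos(A),-np.sin(A),0],[np.sin(A),np.cos(A),0],[0,0,1]])
W=lambda x,y,z: C+RB@(np.array([x,y,z])/1000)      # box mm (z above lid) -> world
def st():
    s=readout.read_state(); return s["t"],(RB.T@(np.array(s["tool_pos"])-C)*1000).round(1),RB.T@np.array(s["force"])
def push(p,d,n,step,fmax,f0,rate=.03):
    """step along d (box axes, mm) until the force against d exceeds fmax"""
    p=np.array(p,float); d=np.array(d,float)
    for i in range(n):
        p=p+d*step; env.servo_line(W(*p),rate=rate); t,q,f=st(); F=-(f-f0)@d
        print(round(t,2),q,(f-f0).round(1))
        if F>fmax: break
    return p
E
python3 - <<'E'
from h import *
# tool z down; tool y along box +-y or +-x
best=None
for k in range(4):
    a=A+k*np.pi/2; x=np.array([np.cos(a),np.sin(a),0]); z=np.array([0,0,-1.]); R=np.c_[x,np.cross(z,x),z]
    q=kin.inverse_kinematics(W(-20,-65,95),R)
    print(k,None if q is None else np.round(q,1))
    if q is not None and k%2==0:
        c=np.abs(np.array(q)-readout.read_state()["qpos"]).max()
        if best is None or c<best[0]: best=(c,R)
R=best[1]; np.save("R.npy",R)
command_gripper(0)
env.reach(W(-20,-65,140),R); env.servo_line(W(-20,-65,47),rate=.1); print(st())
I,D=vision.get_image("scene"); cv2.imwrite("pics/s2.png",cv2.resize(I[100:260,160:340,::-1],None,fx=4,fy=3.7))
E
```

```text
0 [-18.3  14.5 104.   -0.   61.6  92.6]
1 [-18.3  14.5 104.   -0.   61.6   2.6]
2 [-18.3  14.5 104.   -0.   61.6 -87.4]
3 None
(4.8083, array([-19.6, -65. ,  47.5]), array([0.729107  , 0.11949355, 0.26600938]))
```

View pics/s2.png

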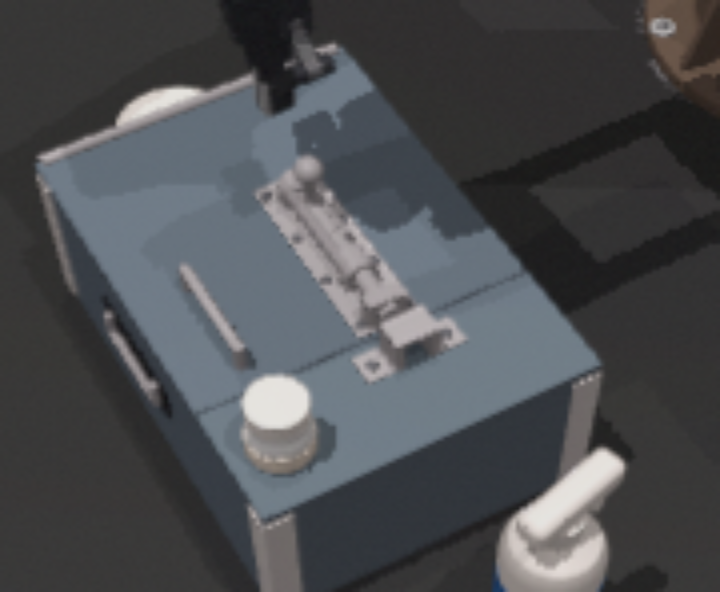

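The picture shows the shut fingertip at about (273,105) in the crop, behind and in line with the knob at (308,167), with the slot running towards the keep at (415,335). I'll push now.

```bash
python3 - <<'E'
from h import *
f0=st()[2]
p=push((-20,-65,47),(0,1,0),9,5,20,f0,.06)
print('--')
if p[1]>-21: p=push(p,(0,1,0),14,2,9,f0,.04)
I,D=vision.get_image("scene"); cv2.imwrite("pics/s3.png",cv2.resize(I[100:260,160:340,::-1],None,fx=4,fy=3.7))
E
```

```text
5.11 [-19.8 -59.6  47.3] [ 0.6 -1.2 -0.1]
5.36 [-20.  -54.7  47. ] [-0.4 -0.5  0.4]
5.61 [-20.  -49.7  47. ] [-0.4 -1.1  0.1]
5.86 [-20.  -44.8  47. ] [-0.1 -0.5  0.7]
6.11 [-20.  -39.8  47. ] [-0.  -0.8 -0.4]
6.36 [-20.  -34.8  47. ] [-0.6 -0.8 -0.9]
6.61 [-20.  -29.7  47. ] [-0.3 -0.5 -0.3]
6.86 [-20.  -24.7  47. ] [-0.2 -0.9  0.1]
7.11 [-20.  -19.7  47. ] [-0.8  0.1 -0.9]
--
7.36 [-20.  -17.9  47. ] [-0.1 -0.6 -0.4]
7.61 [-20.  -15.9  47. ] [ 0.1 -0.5  0.2]
7.86 [-20.  -13.9  47. ] [-0.9 -1.3 -1.4]
8.11 [-20.  -11.9  47. ] [ 1.2 -1.2 -1.3]
8.36 [-20.   -9.9  47. ] [-0.1 -0.9  0.1]
8.61 [-20.   -7.9  47. ] [ 0.3 -0.6  0.5]
8.86 [-20.   -5.9  47. ] [-0.6 -0.  -0.9]
9.11 [-20.   -3.9  47. ] [-0.5 -1.1  0.4]
9.36 [-20.   -1.9  47. ] [-0.1 -0.5 -1.1]
9.61 [-20.    0.1  47. ] [-0.4 -0.9  0.7]
9.86 [-20.    2.1  47. ] [-0.2 -0.  -0.3]
10.11 [-20.    4.1  47. ] [ 0.2 -0.5  0.1]
10.36 [-20.    6.1  47. ] [-0.4 -0.3  0. ]
10.61 [-20.    8.1  47. ] [-0.1 -1.1 -0.7]
```

View pics/s3.png

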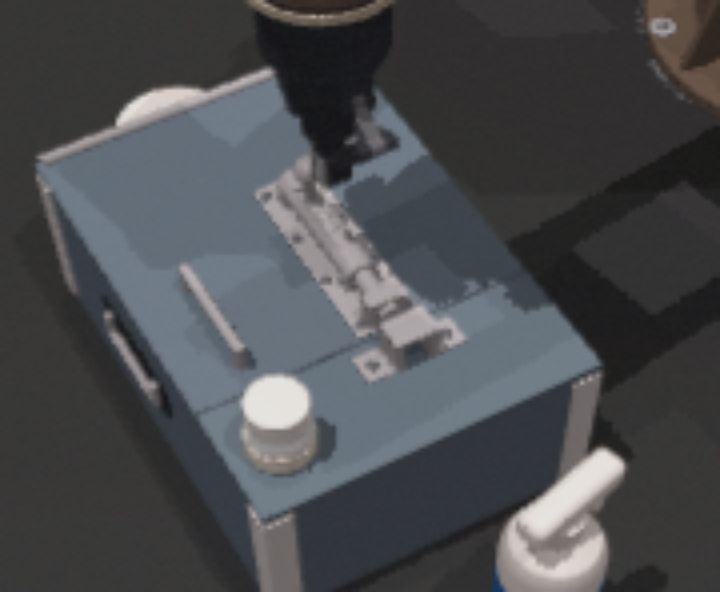

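The knob still seems to be at (308,165), with the fingertip beside it at (340,180). There was no contact force, so I'm checking the gripper and the geometry.

```bash
python3 - <<'E'
from h import *
s=readout.read_state(); print(s["finger_gap"],np.round(s["tool_pos"],4),np.round(s["tcp_rot"],3).tolist(),W(-20,8,47))
I,D=vision.get_image("scene"); J=cv2.resize(I[100:200,180:300,::-1],None,fx=6,fy=6,interpolation=cv2.INTER_CUBIC)
p=vision.camera_params("scene");K=np.array([[p["fx"],0,p["cx"]],[0,p["fy"],p["cy"]],[0,0,1]])
def pix(w):
    c=p["camera_from_world"]@np.r_[w,1]; return cv2.projectPoints(np.array([[c[0],-c[1],-c[2]]]),np.zeros(3),np.zeros(3),K,np.float64(p["dist_coeffs"]))[0].ravel()
for w,col in((s["tool_pos"],(0,0,255)),(W(-20,-26,56),(0,255,0)),(W(-20,15,56),(255,0,0))):
    u=pix(w); print(u); cv2.circle(J,tuple(int(v) for v in (u-[180,100])*6),5,col,2)
cv2.imwrite("pics/s4.png",J)
w=cloud("scene",np.ones_like(D,bool),D); L=(w-C)@RB*1000
k=(abs(L[:,0]+20)<70)&(L[:,1]>-70)&(L[:,1]<50)&(L[:,2]>40)&(L[:,2]<75)
I_,D2=vision.get_image("top"); np.set_printoptions(suppress=True)
print(L[k].round(0)[::2].tolist())
E
```

```text
0.00011029490486301298 [ 0.534  -0.0679  0.197 ] [[-0.934, 0.357, 0.0], [0.357, 0.934, -0.0], [-0.0, 0.0, -1.0]] [ 0.53396981 -0.0679916   0.197     ]
[243.41122873 157.66830468]
[236.90112253 146.42110242]
[244.64829568 157.33001015]
[[-22.0, -33.0, 65.0], [-17.0, -30.0, 67.0], [-13.0, -35.0, 61.0], [-17.0, -29.0, 64.0], [-12.0, -31.0, 61.0], [-16.0, -27.0, 63.0], [-19.0, -24.0, 65.0], [-12.0, -26.0, 63.0], [-17.0, -24.0, 61.0], [-11.0, -31.0, 54.0], [-14.0, -24.0, 59.0], [-18.0, -21.0, 61.0], [-13.0, -23.0, 56.0], [-17.0, -19.0, 59.0], [-14.0, -19.0, 57.0], [-19.0, -18.0, 54.0], [-19.0, -24.0, 44.0]]
```

View pics/s4.png

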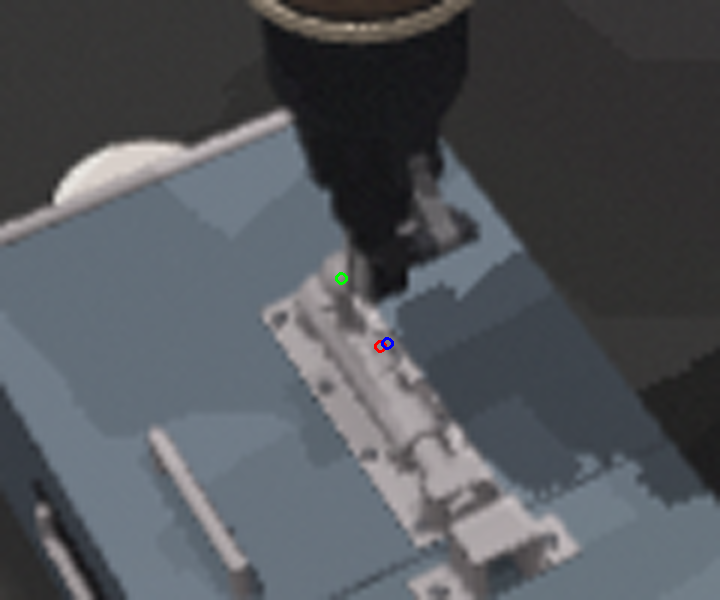

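The green ring (knob estimate) sits on the knob. The visible fingertip, at about (390,290) in the crop, is away from the reported TCP (red, 380,345). I'll measure where the finger really is with depth from both cameras.

```bash
python3 - <<'E'
from h import *
np.set_printoptions(suppress=True)
for c in("scene","top"):
    I,D=vision.get_image(c); w=cloud(c,np.ones_like(D,bool),D); L=(w-C)@RB*1000
    k=(abs(L[:,0]+20)<100)&(abs(L[:,1]-8)<100)&(L[:,2]>72)&(L[:,2]<300)
    for lo in range(40,300,20):
        m=(abs(L[:,0]+20)<120)&(abs(L[:,1]-8)<100)&(L[:,2]>lo)&(L[:,2]<lo+20)
        if m.any(): print(c,lo,m.sum(),L[m].min(0).round(),L[m].max(0).round(),L[m].mean(0).round())
    if c=="top":
        cv2.imwrite("pics/t5.png",cv2.resize(I[130:290,200:390,::-1],None,fx=4,fy=3.7))
    else:
        v,u=np.mgrid[140:152,238:252]; print((D[140:152,238:252]).round(3)[::2])
E
```

```text
scene 40 15 [-21. -29.  41.] [-10. -18.  60.] [-15. -23.  54.]
scene 60 19 [-22. -35.  60.] [-10. -19.  68.] [-15. -27.  64.]
scene 80 21 [-25.   0.  90.] [ -7.  22. 100.] [-13.  15.  95.]
scene 100 42 [-24.   2. 100.] [ -7.  23. 119.] [-12.  14. 108.]
scene 120 54 [-26. -30. 121.] [ -4.  41. 140.] [-10.  11. 134.]
scene 140 83 [-26. -39. 140.] [ -1.  54. 160.] [ -8.  16. 151.]
scene 160 132 [-31.  -6. 161.] [  0.  70. 180.] [-11.  42. 173.]
scene 180 144 [-28.  -5. 180.] [  1.  69. 200.] [-12.  41. 189.]
scene 200 89 [-41.  -4. 200.] [ 19.  50. 220.] [-12.  40. 212.]
scene 220 210 [-47.  -0. 220.] [ 19.  47. 240.] [ -5.  34. 230.]
scene 240 252 [-46.  -4. 240.] [ 20.  48. 260.] [ -5.  34. 250.]
scene 260 81 [-55.  -2. 260.] [ 29.  55. 280.] [ -1.  40. 275.]
scene 280 373 [-64. -21. 280.] [ 29.  57. 300.] [ -3.  39. 290.]
[[1.047 1.032 1.027 1.028 1.03  1.026 1.019 0.993 0.988 0.977 0.975 0.968
  0.97  0.971]
 [1.051 1.043 1.035 1.046 1.017 1.01  1.006 1.003 0.996 0.985 0.975 0.974
  0.97  0.973]
 [1.059 1.05  1.051 1.05  1.023 1.017 1.016 1.002 1.003 0.995 0.    0.978
  1.196 1.196]
[... 184 characters left out ...]
9 1.18  1.066 1.07  1.063 1.066 1.184 1.186 1.185 1.184 1.185 1.186
  1.185 1.183]]
top 40 10 [-30. -35.  55.] [-24. -19.  59.] [-27. -26.  58.]
top 60 31 [-29. -37.  60.] [-17. -21.  69.] [-24. -30.  64.]
top 120 4 [-33.  33. 132.] [-31.  40. 138.] [-32.  36. 136.]
top 140 28 [-32. -40. 141.] [-27.  55. 160.] [-31.  25. 153.]
top 160 121 [-33. -53. 160.] [ -8.  61. 180.] [-25.  -7. 174.]
top 180 30 [-31. -48. 180.] [-14.  60. 187.] [-21.  22. 183.]
top 200 5 [-57.   1. 218.] [-55.  18. 219.] [-56.   9. 218.]
top 220 3 [-57.   7. 220.] [-56.  14. 223.] [-57.  11. 222.]
top 260 35 [-67. -27. 274.] [-44.  49. 280.] [-61.  15. 277.]
top 280 232 [-67. -38. 280.] [-30.  51. 300.] [-58.   9. 292.]
```

View pics/t5.png

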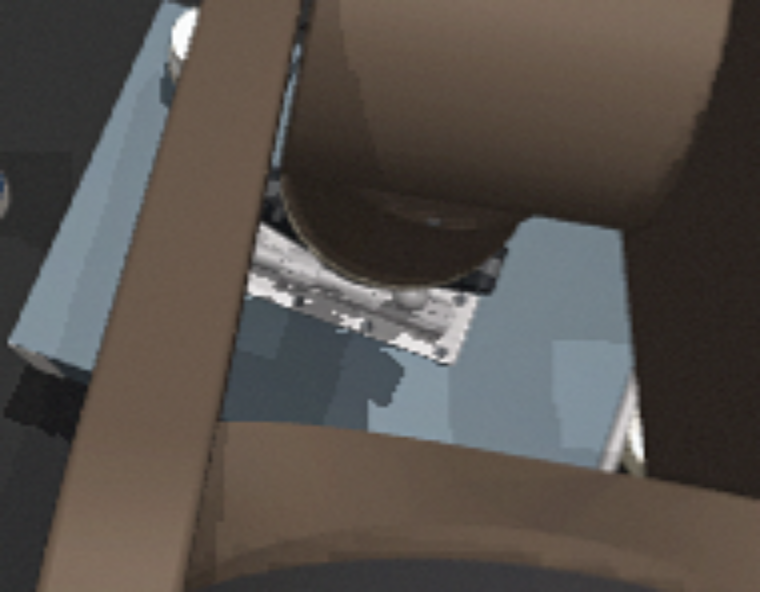

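The depth data puts the lowest finger points at about 90 mm above the lid, while the reported tip is at 47. Laterally it agrees to about 3 mm. So the real tip stands about 43 mm above the reported TCP, and it passed over the knob without touching it. I'll go back behind the knob, lower the tool by that offset while watching the force, and check again.

```bash
cat >> h.py <<'E'
def tipscan():
    I,D=vision.get_image("scene"); w=cloud("scene",np.ones_like(D,bool),D); L=(w-C)@RB*1000; q=st()[1]
    m=(abs(L[:,0]-q[0])<22)&(abs(L[:,1]-q[1])<22)&(L[:,2]>34); T=L[m]; z=np.sort(T[:,2])[:6]
    b=T[T[:,2]<z[0]+15]; print("tip low z",z.round(1),"x",b[:,0].min().round(),b[:,0].max().round(),"y",b[:,1].min().round(),b[:,1].max().round(),"q",q)
    return I
E
python3 - <<'E'
from h import *
print(round(st()[0],2)); tipscan()
env.servo_line(W(-20,-66,47),rate=.15); tipscan(); f0=st()[2]
env.servo_line(W(-20,-66,20),rate=.08); print(st()[2]-f0); I=tipscan()
p=push((-20,-66,20),(0,0,-1),3,5,5,f0,.06); I=tipscan()
cv2.imwrite("pics/s6.png",cv2.resize(I[100:200,180:300,::-1],None,fx=6,fy=6,interpolation=cv2.INTER_CUBIC)); print(st()[0])
E
```

```text
10.86
tip low z [88.6 90.3 90.4 92.  93.6 93.6] x -25.0 -7.0 y 0.0 21.0 q [-20.   8.  47.]
tip low z [84.  86.8 88.3 89.1 89.9 90.2] x -29.0 -7.0 y -71.0 -52.0 q [-20.  -65.4  47. ]
[ 0.71472752 -0.47189772 -0.22404216]
tip low z [60.1 60.1 62.6 62.7 63.7 64.9] x -25.0 -7.0 y -72.0 -51.0 q [-19.9 -65.8  20.1]
12.38 [-20.1 -66.   14.9] [ 1.5 -0.5 -0.3]
12.63 [-20.2 -66.    9.7] [ 1.1 -0.3  0.2]
12.88 [-20.3 -66.    4.7] [ 0.6 -0.2 -0.4]
tip low z [47.5 50.4 50.8 50.9 51.  52. ] x -29.0 -7.0 y -76.0 -52.0 q [-20.1 -66.    4.9]
12.9333
```

View pics/s6.png

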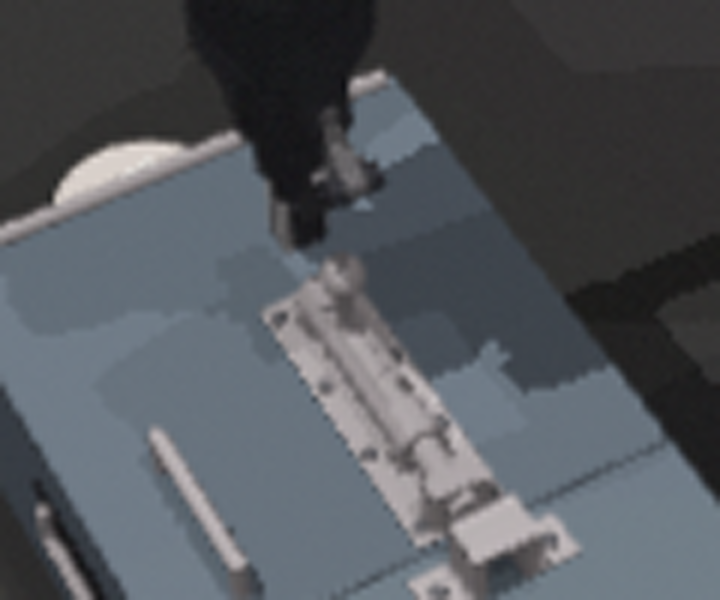

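The tip at (300,243) is now low, just behind the knob at (343,270), and about 46 mm above the lid by depth. I'll push.

```bash
python3 - <<'E'
from h import *
f0=st()[2]
p=push((-20,-66,5),(0,1,0),10,5,8,f0,.07)
print('--')
p=push(p,(0,1,0),8,2,9,f0,.03)
env.sleep(.2);print(p,st())
I,D=vision.get_image("scene"); w=cloud("scene",np.ones_like(D,bool),D); L=(w-C)@RB*1000
k=(abs(L[:,0]+20)<25)&(L[:,1]>-45)&(L[:,1]<35)&(L[:,2]>52)&(L[:,2]<72); print(L[k].min(0),L[k].max(0))
cv2.imwrite("pics/s7.png",cv2.resize(I[100:200,180:300,::-1],None,fx=6,fy=6,interpolation=cv2.INTER_CUBIC))
E
```

```text
13.18 [-19.9 -60.7   5.1] [0.1 0.9 0.5]
13.43 [-20.  -55.7   5. ] [0.1 1.3 0.4]
13.68 [-20.  -50.8   5. ] [0.4 0.3 0.5]
13.93 [-20.  -45.7   5. ] [0.1 1.  0.2]
14.18 [-20.  -40.8   5. ] [-0.   1.3 -0.2]
14.43 [-20.  -35.8   5. ] [0.2 1.1 0.7]
14.68 [-20.  -30.8   5. ] [-0.2  0.2 -0.1]
14.93 [-20.  -25.8   5. ] [ 0.5  0.5 -0.2]
15.18 [-20.  -20.8   5. ] [ 0.7  0.1 -1.3]
15.43 [-20.  -15.8   5. ] [ 0.7  0.5 -0.4]
--
15.68 [-20. -14.   5.] [-0.4 -0.9 -0.2]
15.93 [-20.  -11.9   5. ] [ 0.9 -0.2  0.1]
16.18 [-20.   -9.9   5. ] [ 1.3 -0.6 -0.2]
16.43 [-20.   -7.9   5. ] [ 1.  -0.6  0.6]
16.68 [-20.   -6.3   5. ] [ 0.9 -5.9  0.7]
16.93 [-20.   -5.7   5. ] [  1.5 -20.4   1.9]
[-20.  -4.   5.] (17.1333, array([-20.1,  -5.7,   5. ]), array([  1.12943273, -20.27030593,   2.45207616]))
[-27.72256813 -14.39629319  52.23281131] [-6.56355103 27.79353055 70.81632565]
```

View pics/s7.png

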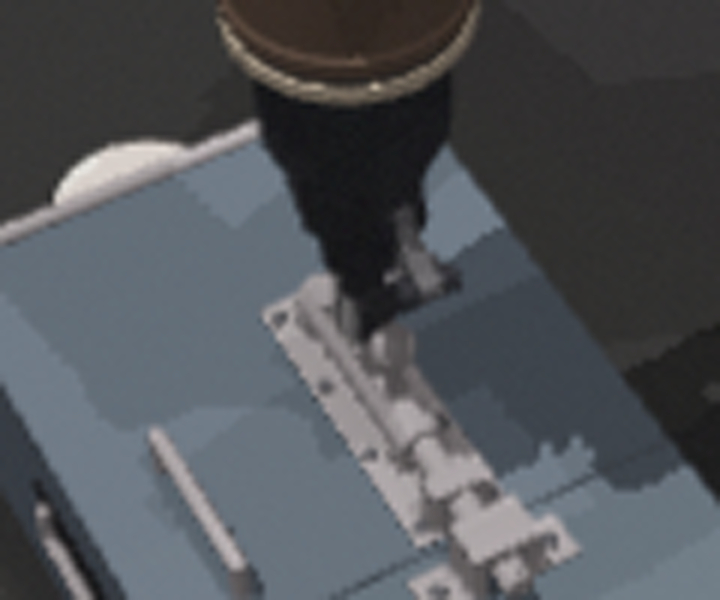

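The knob is now at (393,345), about 41 mm further on, and the rod end shows in the keep at (510,575). The 20 N reading means it has met the stop. Next I'll move round to the +x side and push the knob over.

```bash
python3 - <<'E'
from h import *
env.servo_line(W(-20,-12,5),rate=.08); env.servo_line(W(-20,-12,38),rate=.12)
env.servo_line(W(14,14,38),rate=.15); env.servo_line(W(14,14,5),rate=.1)
env.sleep(.1); f0=st()[2]
p=push((14,14,5),(-1,0,0),12,3.2,14,f0,.04)
print(p,st())
I,D=vision.get_image("scene"); cv2.imwrite("pics/s8.png",cv2.resize(I[100:200,180:300,::-1],None,fx=6,fy=6,interpolation=cv2.INTER_CUBIC))
E
```

```text
19.12 [10.8 14.   5.4] [-1.   0.   0.6]
19.38 [ 7.4 14.   5.1] [-1.   0.8  0.1]
19.62 [ 4.2 14.   5. ] [-0.4  1.3  0.5]
19.88 [ 1. 14.  5.] [ 0.2 -0.2  0.2]
20.12 [-2.1 14.   5.1] [-0.8  0.2 -0.6]
20.38 [-5.4 14.   5. ] [ 0.1 -0.9  0.3]
20.62 [-8.7 14.   5. ] [-1.1  0.3  0.4]
20.88 [-12.  14.   5.] [-0.1 -0.1 -0.2]
21.12 [-15.2  14.    4.9] [0.8 0.2 0.5]
21.38 [-18.3  14.    5. ] [-0.1  0.7  0.3]
21.62 [-21.5  14.    5. ] [-1.2  1.2  1.4]
21.88 [-24.7  14.    5. ] [-0.6  0.8 -0.6]
[-24.4  14.    5. ] (21.875, array([-24.7,  14. ,   5. ]), array([-0.05600487,  0.2800171 , -0.8383229 ]))
```

View pics/s8.png

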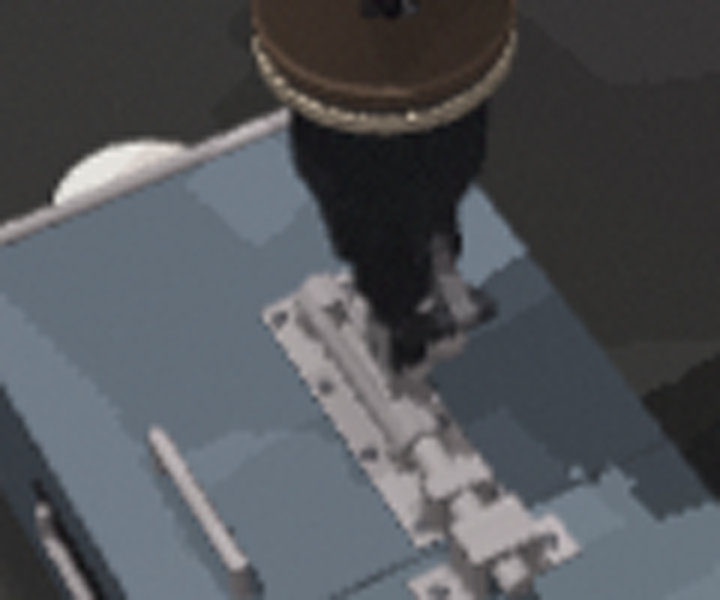

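The knob now shows at about (450,340), on the -x side of the finger, so it has started over. Next I'll press it down from above.

```bash
python3 - <<'E'
from h import *
env.servo_line(W(-19,14,5),rate=.08); env.servo_line(W(-19,14,35),rate=.12)
env.servo_line(W(-54,14,35),rate=.12); env.sleep(.1); f0=st()[2]
p=push((-54,14,35),(0,0,-1),3,6,15,f0,.06)
print('--'); p=push(p,(0,0,-1),14,2.5,12,f0,.04)
print(p,st())
env.servo_line(W(-54,14,p[2]+8),rate=.08); env.servo_line(W(-54,14,50),rate=.15); env.servo_line(W(-20,-110,100),rate=.25)
I,D=vision.get_image("scene"); w=cloud("scene",np.ones_like(D,bool),D); L=(w-C)@RB*1000
k=(L[:,0]<-40)&(L[:,0]>-80)&(abs(L[:,1]-15)<20)&(L[:,2]>12)&(L[:,2]<80); print(k.sum(),L[k].min(0).round(1),L[k].max(0).round(1),L[k].mean(0).round(1))
cv2.imwrite("pics/s9.png",cv2.resize(I[100:200,180:300,::-1],None,fx=6,fy=6,interpolation=cv2.INTER_CUBIC)); print(st()[0])
E
```

```text
23.37 [-54.   13.9  28.4] [ 0.3 -1.1  0.5]
23.62 [-54.3  13.9  22.5] [-0.4 -0.4 -0.1]
23.87 [-55.6  14.1  16.8] [-10.4   0.7  11.9]
--
24.12 [-57.5  14.1  14.6] [-24.    1.8  29.8]
[-54.   14.   14.5] (24.1167, array([-57.5,  14.1,  14.6]), array([-23.7558881 ,   2.18859051,  29.48522797]))
40 [-55.8  12.9  38.7] [-40.1  27.1  56.7] [-47.   20.5  50.6]
25.45
```

View pics/s9.png

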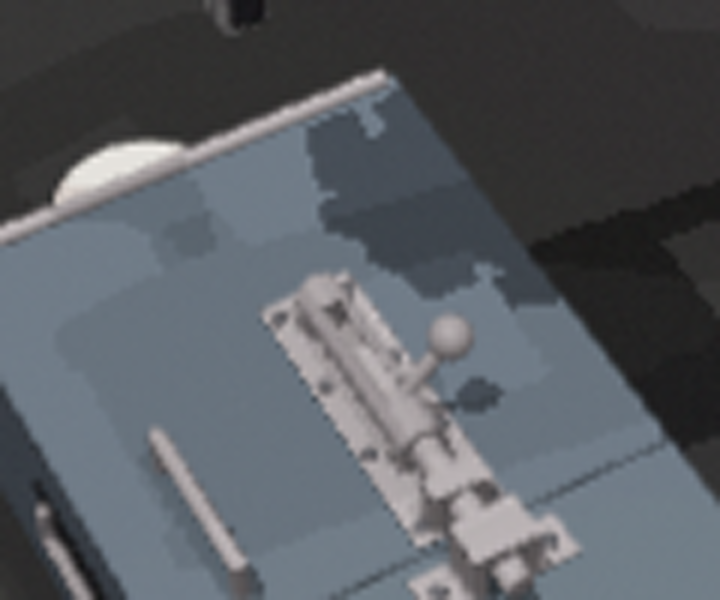

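The lock isn't in yet: the knob is at (450,335) and stands at about 41° of the 75°. The reaction force (-24, +30) pointed along the stem, so I pressed through the axis from too far to the -x side. I'll push again along the tangent, with the tip further towards +x.

```bash
python3 - <<'E'
from h import *
env.servo_line(W(-39,15,60),rate=.25); env.servo_line(W(-39,15,24),rate=.12); env.sleep(.1); f0=st()[2]
d=np.array([-15.,0,-25.]); d/=np.linalg.norm(d)
p=push((-39,15,24),d,12,3,14,f0,.05)
print(p,st())
I,D=vision.get_image("scene"); cv2.imwrite("pics/s10.png",cv2.resize(I[100:200,180:300,::-1],None,fx=6,fy=6,interpolation=cv2.INTER_CUBIC)); print(st()[0])
w=cloud("scene",np.ones_like(D,bool),D); L=(w-C)@RB*1000
k=(L[:,0]<-40)&(L[:,0]>-80)&(abs(L[:,1]-15)<20)&(L[:,2]>12)&(L[:,2]<80); print(k.sum(),L[k].min(0).round(1),L[k].max(0).round(1))
E
```

```text
26.93 [-40.5  15.   21.7] [-0.9 -0.1  0.3]
27.18 [-42.3  15.   18.7] [-1.3  0.6  0.6]
27.43 [-43.8  15.   16.1] [-0.9 -0.5 -0. ]
27.68 [-45.8  15.   13.6] [-2.1 -0.1  2.9]
27.93 [-47.3  15.   11. ] [-1.8  0.1  1.9]
28.18 [-48.3  15.    8.4] [-0.5 -0.1  0.7]
28.43 [-49.8  15.    5.8] [-0.7  0.4  0.1]
28.68 [-51.4  15.    3.2] [-0.8  0.2 -0.5]
28.93 [-53.   15.    0.7] [-0.   0.4  0.7]
29.18 [-54.6  15.   -1.9] [-0.3 -1.   0.9]
29.43 [-54.5  15.2  -3.1] [-1.3 -2.  19.9]
[-55.97835993  15.          -4.29726655] (29.4333, array([-54.5,  15.2,  -3.1]), array([-0.47495286, -1.88488409, 19.80300463]))
29.4833
98 [-66.4   7.   23.5] [-40.4  30.3  79.8]
```

Forces show a firm stop at the height expected for the notch's end. I'll retreat and check.

```bash
python3 - <<'E'
from h import *
env.servo_line(W(-54.5,15,10),rate=.1); env.servo_line(W(-54.5,15,60),rate=.2); env.servo_line(W(-20,-110,100),rate=.3)
I,D=vision.get_image("scene"); cv2.imwrite("pics/s11.png",cv2.resize(I[100:220,180:300,::-1],None,fx=5,fy=5,interpolation=cv2.INTER_CUBIC)); print(st()[0])
w=cloud("scene",np.ones_like(D,bool),D); L=(w-C)@RB*1000
k=(L[:,0]<-42)&(L[:,0]>-80)&(abs(L[:,1]-15)<20)&(L[:,2]>10)&(L[:,2]<80); print(k.sum(),L[k].min(0).round(1),L[k].max(0).round(1))
E
```

```text
30.825
54 [-65.2   8.2  21.6] [-42.1  27.8  38.8]
```

View pics/s11.png

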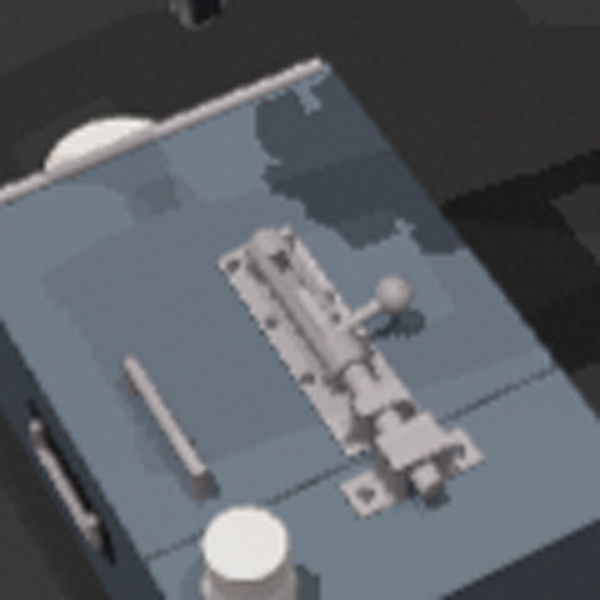

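The knob lies over at (393,293), its top about 36 mm above the lid after allowing for the depth bias. The rod is through the keep at (430,480), the lid is shut, and the jar and dishes are in place.

```bash
python3 -c "
from h import *
print(sign_off())"
```

```text
the job is handed in; nothing more can be done
None
```

The bolt is fully home in the keep and the knob is down at the end of its locking notch; the lid is shut, nothing else was touched, and I handed the job in at about 31 s.

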